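# Clamp a lead pot shut in the ratchet press

### The job

The ratchet press is still set to loosen: flip its direction pawl over to tighten, then work the handle back and forth until the pressure foot clamps the lead pot's cap down firmly, that is until the working stroke takes about 5 N more at the grip than it took while the foot was still clear. Do not go on beyond that, since lead is soft; then let go of the handle and leave everything else on the bench as it is.

Things in the scene. Friction and masses are not known exactly. Their poses are not given: they have to be found in the camera images.
- press: Bench screw press, bolted down: grey base plate 116x165x16 mm, two steel tie rods 120 mm apart along its y, grey crosshead (top at 201 mm) with a ratchet head on it; the lead pot stands between the rods under the pressure foot. Origin: middle of the base plate's underside, on the vertical spindle axis; x axis away from the handle's side, z up.
- spindle (a point): Point on the vertical spindle axis at mid height of the 62 mm 16-tooth ratchet wheel, 0.2185 m above the bench; axes as press. Handle and wheel turn about it. The foot starts 5 to 14 mm above the cap and sinks 6 mm per rad of wheel turned clockwise (seen from above: tightening); on the cap its springs add about 200 N per rad. The stiff screw stays where it is left.
- handle (a joint): Ratchet handle angle, rad: at 0 it points along the press's -x (roughly to the robot); grows clockwise seen from above, the tightening stroke (grip moves to the press's +y). Stops at -0.95 and 0.95. It stays where left. On a tightening stroke it turns idly up to 0.4 rad until a tooth is caught; on the way back it takes 1 to 3 N at the grip and clicks over the teeth.
- handle_grip (a point): Centre of the black upright grip sleeve at the handle's end: 27 mm in diameter, 48 mm tall, centre 150 mm from the spindle axis, 0.238 m above the bench; it revolves freely on its pin. Metal below it reaches up to 0.214 m. A tightening stroke takes some 6.5 N along the arc while the foot is clear (a stopped hand reads 2 to 3 N less), plus 1 N per 25 N of clamping force.
- pawl (a joint): Angle of the two-nosed direction pawl on the handle, rad, clockwise seen from above positive, -0.30 to 0.30. Negative: the handle drives the wheel counter-clockwise (loosens); positive: clockwise (tightens). An over-centre spring snaps it away from 0 to either side; it may rest at about 0.07 on a tooth tip until the handle moves.
- pawl_tab (a point): Centre of the pawl's upright steel thumb tab: 20 mm along the handle, 8.5 mm thick, top 0.250 m and foot 0.226 m above the bench, over the handle 80 mm from the spindle axis (28 mm out from the pawl's pivot). A sideways push of 1 to 3 N turns the pawl; the tab swings up to 8 mm either side of the handle's middle line, towards the press's +y to tighten.
- lead_pot: Dark grey lead pot with a cap, 45 mm in diameter, 100 mm tall, 0.95 kg, standing upright in the press's nest. Origin: centre of its underside.
- spare_pot: Bystander: a second dark grey lead pot, 45 mm in diameter, 98 mm tall, standing on the bench left of the press. Origin: centre of its underside.
- vial: Bystander: glass vial with a white crimp cap, 41 mm in diameter, 75 mm tall, on the bench left of the press. Origin: centre of its underside.
- swab_tin: Bystander: round white tin with a blue square on its lid, 59 mm in diameter, 30 mm tall, on the bench near its front edge. Origin: centre of its underside.
- decapper: Bystander: decapping pliers with black grips lying on the bench in front of the press, 105 x 171 x 34 mm. Origin: centre of its underside.
Mind the look-alikes: they are no part of the job. Leave any blue or red look-alike of the lead_pot alone.

How it is judged:
By the outcome, as a careful person would: the job done as asked, in the order asked, and still so for the second after the job is handed in, with the robot touching nothing.
It also fails if it takes over 72 s, if anything falls off the work surface, if the arm or the gripper's body presses on something with over 40 N, if the wrist force passes 120 N, or if a joint passes its speed limit or range.

### The arm

A 6-joint arm with a two-finger parallel gripper is mounted at the origin on a cart in front of the work surface, level with it; the furniture and walls round the work are solid. World frame = base frame: x ahead of the robot, y to its left, z up, the work surface at z = 0. Lengths are in m, angles in rad, forces in N, time in s.
With the tool pointing down it reaches from about 0.375 to 0.9 m from the base axis. Payload 3.1 kg.
Tool frame: the origin (TCP) lies on the centre line of the jaws, within the pads' length; the fingertips stand 19 mm ahead of it and the grasp point (between the pads) is the TCP; z points along the fingers, y is the direction in which the jaws open and shut (so a half turn about z gives the same grasp; the last joint's range is limited). The gripper opens to 85 mm and grips with 20 to 120 N. Pads are 22 mm wide; open, the fingers measure 114 mm over their backs; the gripper's body (76 mm by 85 mm) begins 54 mm behind the grasp point. The pads swing forward as they close: fully open they stand 13 mm farther back than shut.
Start: joints at [0.972, 0.527, 1.433, -0, 1.181, -0.178], TCP at [0.255, 0.57, 0.25] pointing down, gripper open.
Joint ranges: [-3.08, 3.08], [-0.75, 2.2], [0.22, 2.44], [-1.43, 4.57], [0, 2.65], [-2.85, 2.85]. Speed limits (rad/s): [2.79, 2.79, 3.14, 3.14, 3.14, 3.14].

### API

Orientations are given as a unit quaternion [x, y, z, w].
In Python, from station import manip, imaging, workorder gives the robot as it stands.
- The arm moves only by the shell command python3 -m creep 'ROWS' [FORCE]. ROWS is a JSON object of lists of equal length, an entry for each row: "claw": the finger opening in cm, from 0 to 8.54; "dp": the shift along the tool's x, y, z in cm, a list of three; "roll": the turn about the tool's z in rad. In form: {"claw": [claw, ...], "dp": [[dx, dy, dz], ...], "roll": [roll, ...]}. A call has 1 to 12 rows; each row is the pose to reach, as a shift and turn from the pose commanded when the call began, along the tool's axes at that moment; what a row does not reach only later rows make up. A row lasts 1/10 s, in which the tool goes at most 50 mm and 8.59 degrees, less where a joint would pass 70% of its speed; a pose out of reach is approached as far as the arm can. A call with a gripper value outside its range is refused whole. The fingers move at their own pace and stop on an object; FORCE is the grip in N (left out, the last holds). Time passes only in rows, so rows that repeat a pose let the fingers close. It gives the time, the measured TCP pose, the force and the opening at its end, in the units of the state.
- manip.sense(): the state, without advancing time (a new reading comes with each control period).
- imaging.snapshot(name): name is "scene" or "top"; returns a dict with "image" (400x640x3 uint8, red, green, blue), "z_map" (400x640 float32, m along the optical axis (not along the pixel's ray), 0 where there is no reading), "vfov" (degrees; the focal length in pixels is half the picture's height over the tangent of half this angle, whatever the lens; pixels are square), "cx", "cy" (the principal point, pixels), "R" (3x3) and "t" (3): a world point X has camera coordinates R X + t. Camera axes: x right, y down, z forward; pixel columns grow to the right and rows downward; lengths in m; the calibration is good to about 2 mm. A picture is of the moment at which its call begins.
- workorder.sign_off(): hands the job in, once; it reports no verdict.
The state is a dict: "t": time; "q": joint angles; "qd": joint speeds; "tau": joint torques, N m; "tcp_pos": TCP position; "tool_rot": TCP orientation; "force": force on the tool from outside, world axes, zero at the start; "ft_torque": the same for the moment, N m; "finger_gap": opening from 0.0 (shut) to 1.0 (fully open).
Only numpy, scipy, OpenCV 4.12 (cv2) and the standard library are available. Lean on these libraries where they do the work, as an engineer would, in place of code of your own. Each camera call takes 0.05 s, during which the arm holds its last target.

## Working session

There is one attempt and no reset: what is moved stays moved. The work goes in short steps, Python scripts to look and compute and a shell command to move; the robot and the scene stay as the last step left them, time stands still between calls to the robot, and variables do not carry over. Pictures are saved under pics/ and viewed, and the job is handed in when it is done.

```bash
ls; mkdir -p pics; python3 - <<'E'
from station import manip, imaging
import cv2,numpy as np
s=manip.sense(); print(s)
for n in("scene","top"):
    d=imaging.snapshot(n); cv2.imwrite(f"pics/{n}0.png",d["image"][:,:,::-1]); np.savez(f"{n}0.npz",**d)
    print(n,d["vfov"],d["cx"],d["cy"],d["R"],d["t"])
E
```

```text
pics
{'t': 0.0, 'q': array([ 9.71532297e-01,  5.28482143e-01,  1.43389698e+00,  1.12157723e-05,
        1.18138698e+00, -1.78474590e-01]), 'qd': array([-2.10818330e-03, -5.62600711e-04,  8.10996934e-05,  2.57055060e-04,
        3.40811047e-04, -4.86492772e-04]), 'tau': array([ 1.43059115e-03, -4.42354989e+01, -1.78024471e+01, -1.32986656e-04,
        8.38312990e-03,  1.62731942e-05]), 'tcp_pos': array([0.25487321, 0.56993757, 0.24932544]), 'tool_rot': array([ 2.08847896e-01,  9.77947532e-01, -1.00362059e-03, -4.16821410e-04]), 'force': array([-0.40495493, -0.3605628 , -0.76358683]), 'ft_torque': array([-0.00676428,  0.0384445 , -0.00382955]), 'finger_gap': 0.9983568243581319}
scene 42.650490143256945 316.70934015556276 189.11138551768056 [[ 0.73140824 -0.68155513 -0.02290393]
 [-0.4036478  -0.40561365 -0.82008903]
 [ 0.54964574  0.609065   -0.57177739]] [-0.38583127  0.34661172  0.88322266]
top 50.09051999524147 312.47575511740393 205.87748095902495 [[ 0.38251702 -0.92393809  0.00437401]
 [-0.8889804  -0.3693261  -0.27076205]
 [ 0.2517828   0.09968269 -0.96263637]] [-0.1870079   0.51566807  0.86094155]
```

View pics/scene0.png

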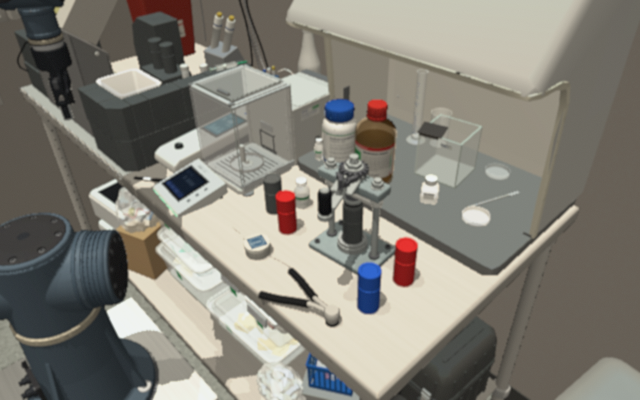

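View pics/top0.png

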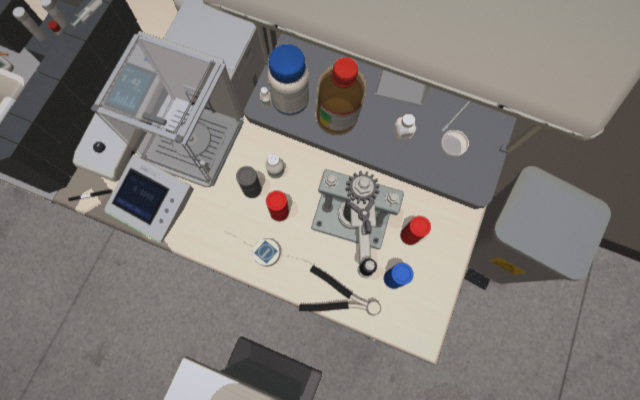

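The scene view shows the press at about (350,215) and its grip at (325,203). The top view shows the ratchet wheel at (362,187), the grip at (368,267) and the tab at about (365,212). I'll enlarge that area.

```bash
cat > h.py <<'E'
import numpy as np
def load(n): return dict(np.load(n+".npz"))
def foc(d): return 200/np.tan(np.radians(float(d["vfov"]))/2)
def ray(d,u,v,z):
    f=foc(d); c=np.array([(u-d["cx"])/f,(v-d["cy"])/f,1.]); R=d["R"];o=-R.T@d["t"]; w=R.T@c
    return o+w*(z-o[2])/w[2]
def dep(d,u,v):
    f=foc(d); Z=d["z_map"][int(v),int(u)]; return d["R"].T@(np.array([(u-d["cx"])/f*Z,(v-d["cy"])/f*Z,Z])-d["t"])
def proj(d,X):
    c=d["R"]@np.array(X)+d["t"]; f=foc(d); return c[:2]/c[2]*f+[d["cx"],d["cy"]]
E
python3 - <<'E'
from h import *
import cv2
t=load("top0"); s=load("scene0")
a=cv2.resize(t["image"][160:290,300:430,::-1],None,fx=4.5,fy=4.5,interpolation=cv2.INTER_CUBIC)
cv2.imwrite("pics/topcrop.png",a)
a=cv2.resize(s["image"][130:270,290:430,::-1],None,fx=4.2,fy=4.2,interpolation=cv2.INTER_CUBIC)
cv2.imwrite("pics/scenecrop.png",a)
E
```

```text
(no output)
```

View pics/topcrop.png

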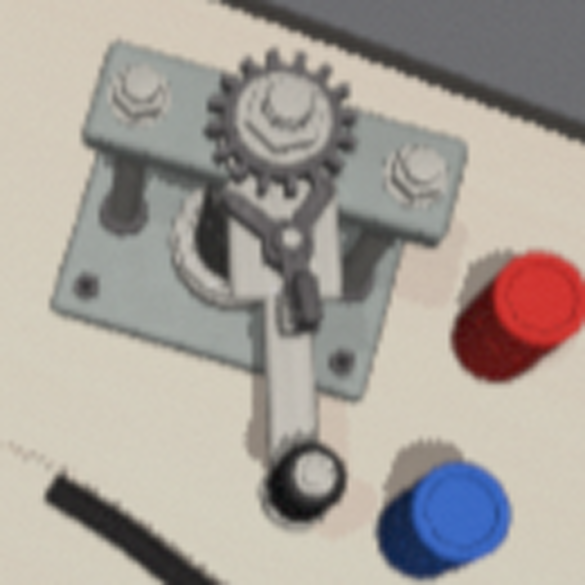

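View pics/scenecrop.png

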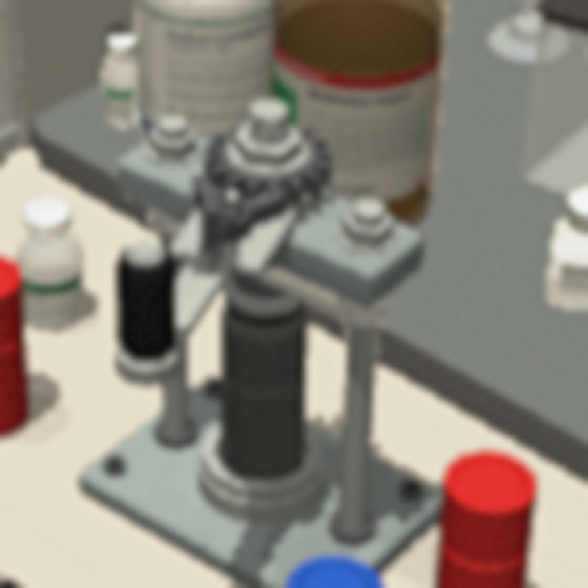

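```bash
python3 - <<'E'
from h import *
t=load("top0"); s=load("scene0")
p=lambda u,v:(300+u/4.5,160+v/4.5)
for nm,u,v,z in [("wheel",281,121,.2225),("nutL",141,92,.21),("nutR",418,172,.21),("griptop",318,468,.264),("tabtop",306,302,.25),("tabend",308,326,.25),("pivot",291,238,.235),("baseFL",55,308,.016),("baseFR",362,398,.016)]:
    print(nm,p(u,v),ray(t,*p(u,v),z).round(4), dep(t,*p(u,v)).round(4))
q=lambda u,v:(290+u/4.2,130+v/4.2)
for nm,u,v,z in [("gripmid",147,305,.238),("griptop",148,253,.262)]:
    print(nm,q(u,v),ray(s,*q(u,v),z).round(4), dep(s,*q(u,v)).round(4))
E
```

```text
wheel (362.44444444444446, 186.88888888888889) [ 0.5772 -0.0617  0.2225] [ 0.5693 -0.0619  0.2447]
nutL (331.3333333333333, 180.44444444444446) [ 0.5711 -0.0032  0.21  ] [ 0.5684 -0.0039  0.2178]
nutR (392.8888888888889, 198.22222222222223) [ 0.5826 -0.1215  0.21  ] [ 0.5795 -0.1209  0.2186]
griptop (370.6666666666667, 264.0) [ 0.4424 -0.1219  0.264 ] [ 0.4419 -0.1216  0.267 ]
tabtop (368.0, 227.11111111111111) [ 0.5029 -0.0965  0.25  ] [ 0.5035 -0.0966  0.2477]
tabend (368.44444444444446, 232.44444444444446) [ 0.4944 -0.1005  0.25  ] [ 0.4976 -0.1011  0.2374]
pivot (364.6666666666667, 212.88888888888889) [ 0.5288 -0.0826  0.235 ] [ 0.5295 -0.0827  0.2326]
baseFL (312.22222222222223, 228.44444444444446) [0.5129 0.0106 0.016 ] [0.5141 0.0111 0.0102]
baseFR (380.44444444444446, 248.44444444444446) [ 0.5292 -0.1489  0.016 ] [ 0.5332 -0.1504 -0.0014]
gripmid (325.0, 202.61904761904762) [ 0.4399 -0.1238  0.238 ] [ 0.4338 -0.1302  0.2445]
griptop (325.23809523809524, 190.23809523809524) [ 0.4433 -0.1212  0.262 ] [ 0.4392 -0.1256  0.2662]
```

```bash
python3 - <<'E'
from h import *
import cv2
t=load("top0"); f=foc(t)
S=np.array([.577,-.062])
pts=[]
for v in range(205,275):
  for u in range(340,390):
    if t["z_map"][v,u]>0:
      P=dep(t,u,v)
      pts.append((u,v,*P))
pts=np.array(pts)
g=pts[(pts[:,4]>.255)&(pts[:,3]<-.09)&(pts[:,2]<.48)]
print("grip",len(g),g.mean(0),g[:,2:4].min(0),g[:,2:4].max(0))
h=np.array([-.9137,-.4066]);tt=np.array([-.4066,.9137])
m=pts[(pts[:,4]>.225)]
r=m[:,2:4]-S; 
a=np.c_[m[:,:2],r@h*1000,r@tt*1000,m[:,4]*1000]
a=a[(a[:,2]>55)&(a[:,2]<110)&(abs(a[:,3])<30)]
np.set_printoptions(suppress=True,precision=1)
print(a)
E
```

```text
grip 189 [ 3.68873016e+02  2.65084656e+02  4.40016233e-01 -1.19910454e-01
  2.61884924e-01] [ 0.42857213 -0.13294894] [ 0.45299754 -0.10734302]
[[362.  215.   55.5   5.4 232.3]
 [363.  215.   55.2   3.4 231.1]
 [364.  215.   55.1   1.6 230.5]
 [366.  215.   55.4  -1.9 231.2]
 [367.  215.   55.   -3.9 229.8]
 [362.  216.   56.2   4.9 228.1]
 [363.  216.   56.2   3.1 227.9]
 [364.  216.   56.9   1.6 230.3]
 [365.  216.   56.6  -0.3 229. ]
 [366.  216.   56.6  -2.1 228.8]
 [367.  216.   57.1  -3.7 230.5]
 [368.  216.   56.   -6.1 226.1]
 [360.  217.   57.4   8.3 225.8]
 [362.  217.   57.5   4.7 225.7]
 [363.  217.   58.4   3.4 229.1]
 [364.  217.   58.8   1.8 230.4]
 [365.  217.   58.6  -0.1 229.5]
 [366.  217.   58.3  -2.1 228.1]
 [367.  217.   58.7  -3.7 229.7]
 [361.  218.   59.1   6.5 225.1]
 [362.  218.   60.    5.2 228.4]
 [363.  218.   60.7   3.7 231. ]
 [365.  218.   60.1  -0.2 228.5]
 [366.  218.   60.5  -1.8 229.9]
 [367.  218.   60.9  -3.4 231. ]
 [368.  218.   60.6  -5.4 229.7]
 [363.  219.   62.    3.6 228.9]
 [364.  219.   62.    1.8 228.7]
 [365.  219.   62.4   0.2 230.2]
[... 2700 characters left out ...]
247.8]
 [368.  230.   86.8  -1.1 249.8]
 [369.  230.   86.4  -3.1 247.9]
 [370.  230.   86.7  -4.7 249. ]
 [371.  230.   86.3  -6.7 246.9]
 [365.  231.   84.1   1.4 229.7]
 [366.  231.   85.8   0.7 237.3]
 [367.  231.   87.4  -0.  244.8]
 [368.  231.   87.4  -1.8 244.3]
 [369.  231.   87.4  -3.5 244.4]
 [370.  231.   87.6  -5.2 244.8]
 [365.  232.   85.9   1.5 229.8]
 [366.  232.   86.4   0.  231.6]
 [367.  232.   87.7  -0.9 237.8]
 [368.  232.   87.7  -2.7 237.6]
 [369.  232.   87.   -4.9 234. ]
 [370.  232.   85.9  -7.5 228.8]
 [365.  233.   87.5   1.5 228.6]
 [366.  233.   87.6  -0.2 229.1]
 [367.  233.   87.7  -2.  229.2]
 [368.  233.   88.   -3.6 230.3]
 [369.  233.   87.1  -5.9 226.2]]
```

```bash
python3 - <<'E'
from h import *
t=load("top0")
A=np.array([.255,.57]);B=np.array([.5175,-.126]);d=(B-A)/np.linalg.norm(B-A);n=np.array([d[1],-d[0]])
P=np.array([dep(t,u,v) for v in range(0,400,2) for u in range(0,640,2) if t["z_map"][v,u]>0])
for a in np.arange(0,.75,.05):
    s=(P[:,:2]-A)@d;w=abs((P[:,:2]-A)@n); m=(s>a)&(s<a+.05)&(w<.12)
    print(a.round(2),m.sum(),P[m,2].max().round(3) if m.any() else None)
print(dep(t,400,270),dep(t,345,285))
E
```

```text
0.0 316 0.198
0.05 264 0.012
0.1 275 0.028
0.15 327 0.042
0.2 371 0.044
0.25 444 0.048
0.3 475 0.05
0.35 455 0.005
0.4 488 0.003
0.45 540 0.1
0.5 583 0.102
0.55 587 0.105
0.6 665 0.222
0.65 824 0.261
0.7 686 0.267
[ 0.48408188 -0.19369345  0.09891852] [ 0.42464746 -0.10527194  0.00073037]
```

```bash
python3 -m creep '{"claw":[0,0,0,0,0,0,0,0,0,0,0,0],"dp":[[0,0,-5],[0,0,-8],[-4,-4,-8],[-7,-7,-8],[-10,-10,-8],[-14,-14,-8],[-17,-17,-8],[-21,-21,-8],[-24,-24,-8],[-28,-28,-8],[-31,-31,-8],[-34,-34,-8]],"roll":[0,0,-0.1,-0.2,-0.3,-0.4,-0.5,-0.6,-0.7,-0.82,-0.82,-0.82]}'
```

```text
t: 1.3
tcp_pos: [0.4269, 0.1191, 0.3302]
tool_rot: [-0.198, 0.98, -0.0, -0.0]
force: [1.5, -0.7, 0.3]
finger_gap: -0.001
```

```bash
python3 -m creep '{"claw":[0,0,0,0,0,0,0,0,0,0,0,0],"dp":[[0.2,-5,0],[0.4,-10,0],[0.6,-15,0],[0.8,-20,0],[1,-24,0],[1.2,-26.3,0],[1.2,-26.3,0],[1.2,-26.3,2],[1.2,-26.3,4],[1.2,-26.3,6],[1.2,-26.3,7.4],[1.2,-26.3,7.4]],"roll":[0,0,0,0,0,0,0,0,0,0,0,0]}'
python3 - <<'E'
from station import manip, imaging
import cv2,numpy as np
d=imaging.snapshot("top"); np.savez("top1.npz",**d)
e=imaging.snapshot("scene")
a=cv2.resize(d["image"][150:290,300:430,::-1],None,fx=3,fy=3); b=cv2.resize(e["image"][130:270,290:430,::-1],None,fx=3,fy=3)
cv2.imwrite("pics/p1.png",np.hstack([a,b]))
print(manip.sense()["force"])
E
```

```text
t: 2.5
tcp_pos: [0.5159, -0.1238, 0.2542]
tool_rot: [-0.199, 0.98, 0.002, -0.002]
force: [-0.1, 0.7, -0.6]
finger_gap: 0.0
[-0.12348412 -0.40494043  0.41657776]
```

View pics/p1.png

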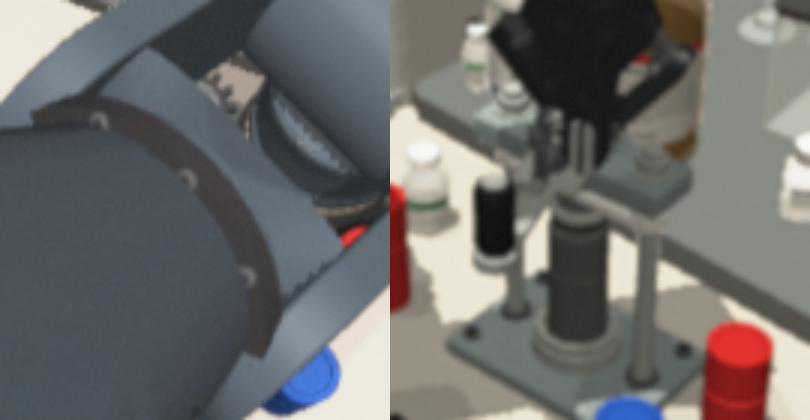

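The fingers stand clear, to the right of the tab in the scene view at about (335,185). Next I push in +y.

```bash
python3 -m creep '{"claw":[0,0,0,0,0,0,0],"dp":[[0,0.3,0],[0,0.6,0],[0,0.8,0],[0,1.0,0],[0,1.2,0],[0,1.4,0],[0,1.6,0]],"roll":[0,0,0,0,0,0,0]}';  python3 -m creep '{"claw":[0,0],"dp":[[0,0.2,0],[0,0.4,0]],"roll":[0,0]}';python3 -m creep '{"claw":[0,0],"dp":[[0,0.2,0],[0,0.4,0]],"roll":[0,0]}'
```

```text
t: 3.3
tcp_pos: [0.5117, -0.1111, 0.2564]
tool_rot: [-0.198, 0.98, -0.0, 0.0]
force: [-0.7, -1.1, -1.2]
finger_gap: 0.002
t: 3.5
tcp_pos: [0.5103, -0.1077, 0.2564]
tool_rot: [-0.198, 0.98, -0.001, 0.0]
force: [-0.2, -3.0, 0.2]
finger_gap: -0.0
t: 3.7
tcp_pos: [0.5087, -0.1038, 0.2563]
tool_rot: [-0.198, 0.98, -0.0, 0.0]
force: [0.1, -1.9, -0.7]
finger_gap: -0.001
```

```bash
python3 -m creep '{"claw":[0],"dp":[[0,0.2,0]],"roll":[0]}';  python3 -m creep '{"claw":[0],"dp":[[0,0.2,0]],"roll":[0]}'; python3 - <<'E'
from station import manip, imaging
import cv2,numpy as np
e=imaging.snapshot("scene")
b=cv2.resize(e["image"][130:230,290:400,::-1],None,fx=5,fy=5,interpolation=cv2.INTER_CUBIC)
cv2.imwrite("pics/p2.png",b)
print(manip.sense()["force"])
E
```

```text
t: 3.8
tcp_pos: [0.5079, -0.1018, 0.2564]
tool_rot: [-0.198, 0.98, -0.0, 0.0]
force: [0.5, -2.0, 0.2]
finger_gap: 0.0
t: 3.9
tcp_pos: [0.5071, -0.0999, 0.2563]
tool_rot: [-0.198, 0.98, -0.0, 0.0]
force: [0.3, -2.4, 0.2]
finger_gap: 0.002
[ 0.8685916  -1.4111482  -0.19567877]
```

View pics/p2.png

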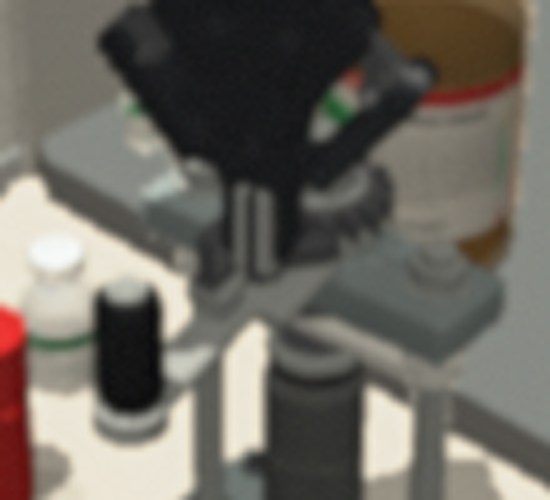

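```bash
python3 - <<'E'
from h import *
s=load("scene0")
S=np.array([.577,-.062])
for uv in [(325,202.6),(315.6,201)]:
    p=ray(s,*uv,.238)[:2]-S; print(p, np.degrees(np.arctan2(-p[1],-p[0])))
E
python3 -m creep '{"claw":[0,0,0],"dp":[[0,-1,0],[0,-2.5,0],[0,-2.5,-3]],"roll":[0,0,0]}'
python3 -m creep '{"claw":[0,0,0,0,0],"dp":[[-2,-4,-4],[-4,-8,-4],[-6,-12,-4],[-8,-16,-4],[-8,-18,-4]],"roll":[0,0,0,0,0]}'
python3 - <<'E'
from station import manip, imaging
import cv2,numpy as np
d=imaging.snapshot("top"); np.savez("top2.npz",**d)
e=imaging.snapshot("scene"); np.savez("scene2.npz",**e)
a=cv2.resize(d["image"][150:290,300:430,::-1],None,fx=4,fy=4,interpolation=cv2.INTER_CUBIC)
cv2.imwrite("pics/p3.png",a)
E
```

```text
[-0.13710739 -0.06172529] 24.23711478998961
[-0.14573219 -0.04637181] 17.651009483089148
t: 4.25
tcp_pos: [0.5157, -0.1242, 0.2833]
tool_rot: [-0.198, 0.98, 0.002, -0.003]
force: [0.5, -0.6, 0.3]
finger_gap: 0.003
t: 4.75
tcp_pos: [0.6552, -0.2571, 0.3238]
tool_rot: [-0.199, 0.98, 0.007, -0.009]
force: [-45.3, 17.9, 4.8]
finger_gap: -0.001
```

View pics/p3.png

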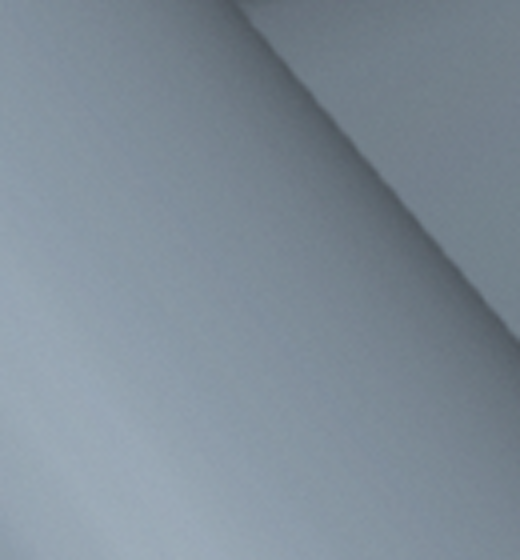

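The wrist reads 48 N. I had the sign of the x shift wrong, so the tool moved away from the robot and hit the furniture. I'll back off at once.

```bash
python3 -m creep '{"claw":[0,0],"dp":[[3,2,0],[6,4,0]],"roll":[0,0]}'; python3 - <<'E'
from station import manip, imaging
import cv2,numpy as np
print(manip.sense()["force"])
e=imaging.snapshot("scene"); cv2.imwrite("pics/p4.png",e["image"][:,:,::-1])
E
```

```text
t: 5.05
tcp_pos: [0.589, -0.2457, 0.3248]
tool_rot: [-0.198, 0.98, 0.001, -0.001]
force: [0.0, 0.5, 1.1]
finger_gap: -0.002
[0.02223089 0.54194557 1.05014562]
```

View pics/p4.png

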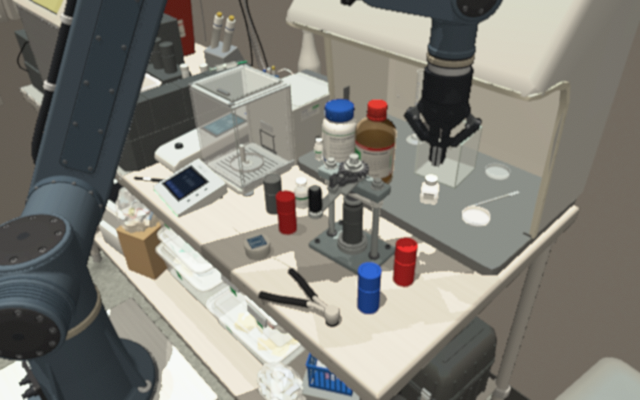

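The arm is free and everything on the bench stands as before; the grip is at about (315,200). I'll move left so the top camera can see.

```bash
python3 -m creep '{"claw":[0,0,0,0,0,0,0,0,0,0],"dp":[[5,0,0],[7,5,0],[7,10,0],[7,15,0],[7,20,0],[7,25,0],[7,30,0],[6,35,0],[6,38,0],[6,38,0]],"roll":[0,0,0,0,0,0,0,0,0,0]}'
python3 - <<'E'
from station import manip, imaging
import cv2,numpy as np
d=imaging.snapshot("top"); np.savez("top2.npz",**d)
e=imaging.snapshot("scene"); np.savez("scene2.npz",**e)
a=cv2.resize(d["image"][150:290,290:430,::-1],None,fx=4,fy=4,interpolation=cv2.INTER_CUBIC)
cv2.imwrite("pics/p5.png",a)
E
```

```text
t: 6.1
tcp_pos: [0.3849, 0.0853, 0.3265]
tool_rot: [-0.201, 0.98, 0.001, -0.001]
force: [-0.3, -0.5, 0.3]
finger_gap: 0.0
```

View pics/p5.png

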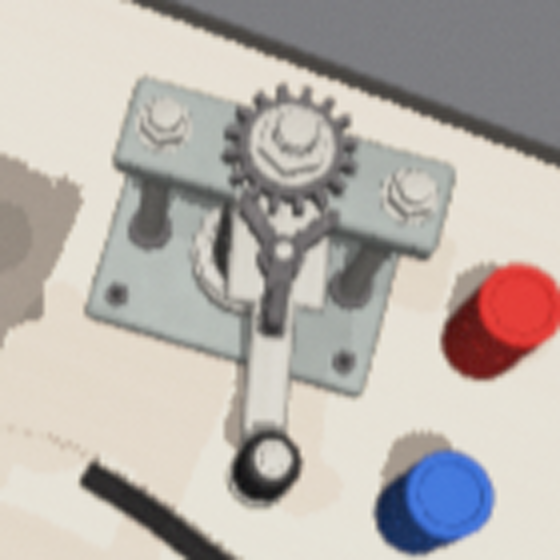

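```bash
cat > meas.py <<'E'
from h import *
def meas(t):
    S=np.array([.577,-.062])
    P=np.array([dep(t,u,v) for v in range(190,320) for u in range(300,400) if t["z_map"][v,u]>0])
    r=np.hypot(*(P[:,:2]-S).T)
    g=P[(P[:,2]>.255)&(P[:,2]<.275)&(r>.12)&(r<.18)]
    c=g[:,:2].mean(0); e=c-S; h=e/np.linalg.norm(e); t_=np.array([h[1],-h[0]])
    q=P[:,:2]-S; k=P[(P[:,2]>.243)&(P[:,2]<.256)&(abs(q@h-.08)<.012)&(abs(q@t_)<.02)]
    a=k[:,:2]-S
    print("grip",c.round(4),"R",np.linalg.norm(e).round(4),"theta",(.0993-np.arctan2(-e[1],-e[0])).round(3),"tab r,lat mm",(a@h).mean()*1e3,(a@t_).mean()*1e3,len(k))
E
python3 - <<'E'
from meas import *
meas(load("top0")); meas(load("top2"))
E
```

```text
grip [ 0.44   -0.1199] R 0.1487 theta -0.301 tab r,lat mm 78.69686636506049 -3.5829067763691045 61
grip [ 0.4332 -0.1017] R 0.1492 theta -0.17 tab r,lat mm 78.78029494293831 2.381915158757599 58
```

The top view shows the tab now at crop (272,305), left of the handle line. Its lateral offset went from -3.6 to +2.4 mm (about +0.085 rad), so the pawl is over to tighten and resting on a tooth tip. Next I take the grip.

```bash
python3 -m creep '{"claw":[6,6,6,6,6,6,6],"dp":[[0.8,-5,0],[1.6,-10,0],[2.4,-15,0],[3,-18.5,0],[3,-19.1,1],[3,-19.1,2],[3,-19.1,2]],"roll":[0,0,0,0,0,0,0]}'; python3 - <<'E'
from station import manip, imaging
import cv2,numpy as np
print(manip.sense()["tcp_pos"])
e=imaging.snapshot("scene"); cv2.imwrite("pics/p6.png",cv2.resize(e["image"][100:240,250:400,::-1],None,fx=4,fy=4))
E
```

```text
t: 6.9
tcp_pos: [0.4316, -0.1048, 0.3044]
tool_rot: [-0.198, 0.98, 0.002, -0.002]
force: [-0.6, 0.5, 0.2]
finger_gap: 0.706
[ 0.43164766 -0.10475724  0.30437767]
```

View pics/p6.png

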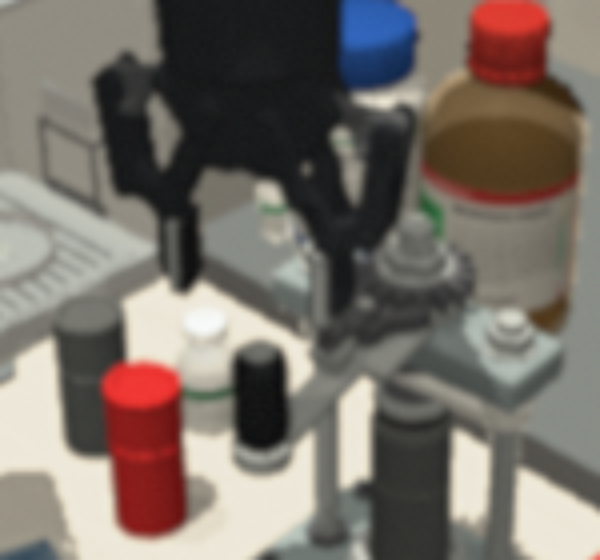

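The fingers stand above the grip at crop (260,400), one on each side. I descend and close.

```bash
python3 -m creep '{"claw":[6,6,6,6,6,2.5,2.5,2.5,2.5,2.5],"dp":[[0,0.25,2],[0,0.25,4],[0,0.25,6],[0,0.25,6.2],[0,0.25,6.2],[0,0.25,6.2],[0,0.25,6.2],[0,0.25,6.2],[0,0.25,6.2],[0,0.25,6.2]],"roll":[0,0,0,0,0,0,0,0,0,0]}' 40; python3 - <<'E'
from station import manip, imaging
import cv2,numpy as np
s=manip.sense();print(s["tcp_pos"],s["force"])
e=imaging.snapshot("scene"); cv2.imwrite("pics/p7.png",cv2.resize(e["image"][100:240,250:400,::-1],None,fx=4,fy=4))
E
```

```text
t: 7.95
tcp_pos: [0.4329, -0.103, 0.2454]
tool_rot: [-0.198, 0.98, -0.001, 0.001]
force: [-0.1, 1.6, 7.1]
finger_gap: 0.299
[ 0.43285746 -0.10297056  0.24539107] [-0.09449191  1.59823051  7.11913425]
```

View pics/p7.png

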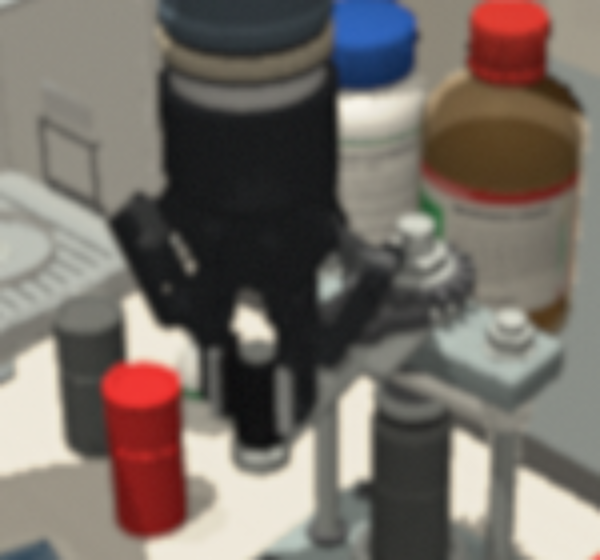

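Gripped: the gap reads 25 mm and the sleeve is seen between the pads. I'll work out the arc offsets in tool axes.

```bash
cat > arc.py <<'E'
import numpy as np,sys
from station import manip
S=np.array([.577,-.062])
def pt(th): a=.0993-th; return S-.15*np.array([np.cos(a),np.sin(a)])
def state():
    s=manip.sense(); x,y,z,w=s["tool_rot"]; X=np.array([1-2*(y*y+z*z),2*(x*y+z*w)]);Y=np.array([2*(x*y-z*w),1-2*(x*x+z*z)])
    p=s["tcp_pos"][:2]; e=p-S; th=.0993-np.arctan2(-e[1],-e[0]); 
    t=np.array([-np.sin(.0993-th)*1,np.cos(.0993-th)]) ; F=s["force"]
    h=-np.array([np.cos(.0993-th),np.sin(.0993-th)])
    return s,p,X/np.linalg.norm(X),Y/np.linalg.norm(Y),th,-F[:2]@t,F[:2]@h,np.linalg.norm(e)
if __name__=="__main__":
    s,p,X,Y,th,ft,fr,R=state(); print("t",s["t"].round(2),"theta",th.round(3),"R",R.round(4),"push N",ft.round(2),"radial",fr.round(2),"Fz",s["force"][2].round(1),"z",s["tcp_pos"][2].round(4),"q6",s["q"][5].round(2))
    if len(sys.argv)>1:
        for a in np.linspace(th,float(sys.argv[1]),int(sys.argv[2])+1)[1:]:
            d=(pt(a)-p)*100; print(round(a,3),np.round([d@X,d@Y],1).tolist())
E
python3 arc.py -0.88 12
```

```text
Traceback (most recent call last):
  File "arc.py", line 12, in <module>
    s,p,X,Y,th,ft,fr,R=state(); print("t",s["t"].round(2),"theta",th.round(3),"R",R.round(4),"push N",ft.round(2),"radial",fr.round(2),"Fz",s["force"][2].round(1),"z",s["tcp_pos"][2].round(4),"q6",s["q"][5].round(2))
                                          ^^^^^^^^^^^^
AttributeError: 'float' object has no attribute 'round'
```

```bash
sed -i 's/s\["t"\].round(2)/round(float(s["t"]),2)/' arc.py; python3 arc.py -0.88 12
```

```text
t 8.0 theta -0.178 R 0.1498 push N -1.15 radial 0.17 Fz 5.8 z 0.2454 q6 -2.46
-0.236 [0.1, -0.9]
-0.295 [0.1, -1.7]
-0.353 [0.1, -2.6]
-0.412 [0.0, -3.5]
-0.47 [-0.1, -4.4]
-0.529 [-0.3, -5.2]
-0.587 [-0.5, -6.1]
-0.646 [-0.8, -6.9]
-0.704 [-1.1, -7.7]
-0.763 [-1.5, -8.5]
-0.821 [-1.9, -9.3]
-0.88 [-2.3, -10.0]
```

```bash
python3 -m creep '{"claw":[2.5,2.5,2.5,2.5],"dp":[[0.1,-0.9,-0.2],[0.1,-1.7,-0.2],[0.1,-2.6,-0.2],[0,-3.5,-0.2]],"roll":[0.05,0.1,0.15,0.2]}'; python3 arc.py -0.88 7
```

```text
t: 8.4
tcp_pos: [0.4456, -0.1343, 0.2455]
tool_rot: [-0.098, 0.995, 0.001, -0.0]
force: [0.9, 2.1, -4.2]
finger_gap: 0.295
t 8.4 theta -0.404 R 0.15 push N -1.41 radial -1.79 Fz -4.2 z 0.2455 q6 -2.3
-0.472 [-0.3, -1.0]
-0.54 [-0.7, -1.9]
-0.608 [-1.2, -2.8]
-0.676 [-1.7, -3.7]
-0.744 [-2.3, -4.5]
-0.812 [-3.0, -5.3]
-0.88 [-3.7, -6.1]
```

```bash
python3 -m creep '{"claw":[2.5,2.5,2.5,2.5,2.5,2.5,2.5,2.5],"dp":[[-0.3,-1.0,0.1],[-0.7,-1.9,0.1],[-1.2,-2.8,0.1],[-1.7,-3.7,0.1],[-2.3,-4.5,0.1],[-3,-5.3,0.1],[-3.7,-6.1,0.1],[-3.7,-6.1,0.1]],"roll":[0,0,0,0,0,0,0,0]}'; python3 arc.py -0.35 8
python3 - <<'E'
from station import imaging
import cv2
e=imaging.snapshot("scene"); cv2.imwrite("pics/p8.png",cv2.resize(e["image"][100:240,270:420,::-1],None,fx=4,fy=4))
E
```

```text
t: 9.2
tcp_pos: [0.4961, -0.1886, 0.2455]
tool_rot: [-0.099, 0.995, -0.001, 0.001]
force: [3.3, 2.1, 2.1]
finger_gap: 0.3
t 9.2 theta -0.903 R 0.1502 push N 1.69 radial -3.52 Fz 2.1 z 0.2455 q6 -2.34
-0.834 [0.7, 0.8]
-0.765 [1.4, 1.6]
-0.696 [2.0, 2.4]
-0.626 [2.5, 3.3]
-0.557 [3.0, 4.2]
-0.488 [3.4, 5.1]
-0.419 [3.8, 6.1]
-0.35 [4.1, 7.1]
```

View pics/p8.png

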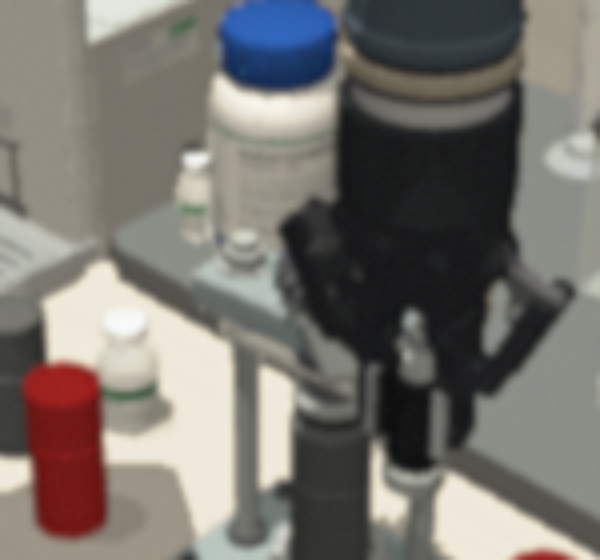

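The handle came along to -0.90 with little force. Now the first tightening stroke.

```bash
python3 -m creep '{"claw":[2.5,2.5,2.5,2.5,2.5,2.5],"dp":[[0.7,0.8,0],[1.4,1.6,0],[2,2.4,0],[2.5,3.3,0],[3,4.2,0],[3.4,5.1,0]],"roll":[0,0,0,0,0,0]}'; python3 arc.py 0 7
```

```text
t: 9.85
tcp_pos: [0.452, -0.1453, 0.2455]
tool_rot: [-0.099, 0.995, -0.002, 0.003]
force: [8.9, -1.9, -6.2]
finger_gap: 0.299
t 9.85 theta -0.489 R 0.1502 push N 6.48 radial -6.38 Fz -6.2 z 0.2455 q6 -2.32
-0.419 [0.3, 1.0]
-0.349 [0.6, 2.0]
-0.279 [0.9, 3.0]
-0.209 [1.0, 4.1]
-0.14 [1.1, 5.1]
-0.07 [1.1, 6.1]
0.0 [1.0, 7.2]
```

```bash
python3 -m creep '{"claw":[2.5,2.5,2.5],"dp":[[0.2,1.0,0.1],[0.4,2.0,0.1],[0.7,3.0,0.1]],"roll":[0,0,0]}'; python3 arc.py 0 4;
```

```text
t: 10.15
tcp_pos: [0.4382, -0.1187, 0.2454]
tool_rot: [-0.1, 0.995, -0.004, 0.001]
force: [3.3, -5.0, 2.0]
finger_gap: 0.299
t 10.15 theta -0.288 R 0.1499 push N 5.85 radial -1.16 Fz 2.0 z 0.2454 q6 -2.28
-0.216 [0.2, 1.1]
-0.144 [0.3, 2.1]
-0.072 [0.3, 3.2]
0.0 [0.2, 4.3]
```

```bash
python3 -m creep '{"claw":[2.5,2.5,2.5],"dp":[[0.2,1.1,0],[0.3,2.1,0],[0.3,3.2,0]],"roll":[0.1,0.2,0.3]}'; python3 arc.py 0.25 5;
```

```text
t: 10.45
tcp_pos: [0.4293, -0.0878, 0.2454]
tool_rot: [0.052, 0.999, -0.004, 0.002]
force: [3.1, -6.2, 2.2]
finger_gap: 0.3
t 10.45 theta -0.074 R 0.1499 push N 6.69 radial -2.0 Fz 2.2 z 0.2454 q6 -1.92
-0.009 [0.2, 0.9]
0.056 [0.4, 1.9]
0.12 [0.5, 2.9]
0.185 [0.6, 3.8]
0.25 [0.6, 4.8]
```

```bash
python3 -m creep '{"claw":[2.5,2.5,2.5],"dp":[[0.1,0.9,0],[0.3,1.9,0],[0.4,2.9,0]],"roll":[0,0,0]}'; python3 arc.py;  python3 -m creep '{"claw":[2.5,2.5],"dp":[[0.1,0.9,0],[0.1,1.9,0]],"roll":[0,0]}'; python3 arc.py 0.55 5
```

```text
t: 10.75
tcp_pos: [0.4272, -0.0583, 0.2454]
tool_rot: [0.049, 0.999, -0.004, 0.001]
force: [1.0, -6.4, 3.5]
finger_gap: 0.3
t 10.75 theta 0.124 R 0.1498 push N 6.37 radial -1.18 Fz 3.5 z 0.2454 q6 -1.86
t: 10.95
tcp_pos: [0.4288, -0.0395, 0.2454]
tool_rot: [0.049, 0.999, -0.004, 0.002]
force: [2.9, -6.8, 2.8]
finger_gap: 0.299
t 10.95 theta 0.25 R 0.1499 push N 6.26 radial -3.86 Fz 2.8 z 0.2454 q6 -1.82
0.31 [-0.1, 0.9]
0.37 [-0.2, 1.8]
0.43 [-0.4, 2.7]
0.49 [-0.6, 3.5]
0.55 [-0.9, 4.4]
```

```bash
python3 -m creep '{"claw":[2.5,2.5,2.5],"dp":[[-0.2,0.9,0],[-0.3,1.8,0],[-0.5,2.7,0]],"roll":[0.1,0.2,0.3]}'; python3 arc.py 0.8 6
```

```text
t: 11.25
tcp_pos: [0.4354, -0.013, 0.2454]
tool_rot: [0.2, 0.98, -0.003, 0.001]
force: [-1.7, -6.1, 6.9]
finger_gap: 0.301
t 11.25 theta 0.433 R 0.1498 push N 6.3 radial -0.4 Fz 6.9 z 0.2454 q6 -1.45
0.494 [0.1, 0.9]
0.555 [0.0, 1.8]
0.616 [-0.0, 2.7]
0.678 [-0.2, 3.7]
0.739 [-0.4, 4.6]
0.8 [-0.6, 5.4]
```

```bash
python3 -m creep '{"claw":[2.5,2.5,2.5],"dp":[[0.1,0.9,-0.1],[0,1.8,-0.1],[0,2.7,-0.1]],"roll":[0,0,0]}'; python3 arc.py;  python3 -m creep '{"claw":[2.5],"dp":[[-0.2,1,0]],"roll":[0]}'; python3 arc.py;python3 -m creep '{"claw":[2.5,2.5],"dp":[[-0.2,0.9,0],[-0.4,1.7,0]],"roll":[0,0]}'; python3 arc.py 0.9 2
```

```text
t: 11.55
tcp_pos: [0.446, 0.0111, 0.2454]
tool_rot: [0.198, 0.98, -0.004, 0.001]
force: [2.2, -11.7, -2.0]
finger_gap: 0.303
t 11.55 theta 0.609 R 0.15 push N 9.11 radial -7.62 Fz -2.0 z 0.2454 q6 -1.39
t: 11.65
tcp_pos: [0.4511, 0.0195, 0.2454]
tool_rot: [0.198, 0.98, -0.004, -0.0]
force: [-1.6, -10.1, 1.2]
finger_gap: 0.302
t 11.65 theta 0.674 R 0.15 push N 9.33 radial -4.19 Fz 1.2 z 0.2454 q6 -1.37
t: 11.85
tcp_pos: [0.4611, 0.0333, 0.2454]
tool_rot: [0.197, 0.98, -0.005, -0.001]
force: [-1.9, -10.5, 1.8]
finger_gap: 0.3
t 11.85 theta 0.787 R 0.1501 push N 9.27 radial -5.19 Fz 1.8 z 0.2454 q6 -1.33
0.844 [-0.3, 0.8]
0.9 [-0.6, 1.6]
```

```bash
python3 -m creep '{"claw":[2.5,2.5,2.5],"dp":[[-0.2,0.1,0],[-0.2,0.1,0],[-0.2,0.1,0]],"roll":[0,0,0]}'; python3 arc.py;  python3 - <<'E'
from station import imaging
import cv2
e=imaging.snapshot("scene"); cv2.imwrite("pics/p9.png",cv2.resize(e["image"][120:260,280:430,::-1],None,fx=4,fy=4))
E
python3 arc.py 0.95 2
```

```text
t: 12.15
tcp_pos: [0.4621, 0.0343, 0.2454]
tool_rot: [0.198, 0.98, -0.004, -0.002]
force: [-3.4, -7.7, 3.8]
finger_gap: 0.301
t 12.15 theta 0.797 R 0.1499 push N 8.13 radial -2.35 Fz 3.8 z 0.2454 q6 -1.33
t 12.2 theta 0.797 R 0.1499 push N 7.36 radial -2.47 Fz 4.7 z 0.2454 q6 -1.33
0.873 [-0.4, 1.1]
0.95 [-0.8, 2.1]
```

View pics/p9.png

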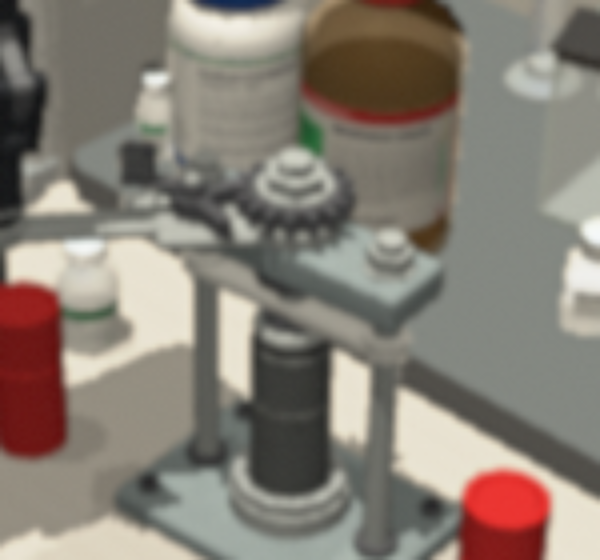

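The foot appears to be on the cap, at crop (290,330). The force is up about 3 N in motion, which fits contact at about θ≈0.45. Now the return stroke, so the last part can be done where the baseline was taken.

```bash
python3 arc.py -0.2 12
```

```text
t 12.2 theta 0.797 R 0.1499 push N 7.36 radial -2.47 Fz 4.7 z 0.2454 q6 -1.33
0.714 [0.3, -1.2]
0.63 [0.5, -2.4]
0.547 [0.7, -3.7]
0.464 [0.7, -4.9]
0.381 [0.6, -6.2]
0.298 [0.4, -7.4]
0.215 [0.1, -8.6]
0.132 [-0.3, -9.8]
0.049 [-0.8, -10.9]
-0.034 [-1.4, -12.0]
-0.117 [-2.1, -13.1]
-0.2 [-2.8, -14.0]
```

```bash
python3 -m creep '{"claw":[2.5,2.5,2.5,2.5,2.5,2.5],"dp":[[0.2,-1.2,0],[0.4,-2.4,0],[0.6,-3.7,0],[0.6,-4.9,0],[0.5,-6.2,0],[0.3,-7.4,0]],"roll":[0,0,-0.1,-0.2,-0.3,-0.4]}'; python3 arc.py -0.2 7
```

```text
t: 12.8
tcp_pos: [0.4308, -0.0304, 0.2454]
tool_rot: [-0.002, 1.0, 0.0, -0.001]
force: [-2.1, 1.3, 3.5]
finger_gap: 0.299
t 12.8 theta 0.312 R 0.1496 push N -0.86 radial 2.33 Fz 3.5 z 0.2454 q6 -1.9
0.239 [0.2, -1.1]
0.166 [0.4, -2.2]
0.093 [0.4, -3.3]
0.02 [0.3, -4.4]
-0.054 [0.2, -5.4]
-0.127 [0.0, -6.5]
-0.2 [-0.3, -7.6]
```

```bash
python3 -m creep '{"claw":[2.5,2.5,2.5,2.5,2.5,2.5,2.5,2.5],"dp":[[0.3,-1.1,0],[0.5,-2.2,0],[0.5,-3.3,0],[0.4,-4.4,0],[0.3,-5.4,0],[0.1,-6.5,0],[-0.2,-7.6,0],[-0.2,-7.6,0]],"roll":[0,0,0,0,0,0,0,0]}'; python3 arc.py 0.25 7
```

```text
t: 13.6
tcp_pos: [0.4348, -0.1086, 0.2454]
tool_rot: [0.001, 1.0, -0.001, -0.001]
force: [-3.4, -2.6, 6.8]
finger_gap: 0.299
t 13.6 theta -0.217 R 0.1497 push N 1.42 radial 4.07 Fz 6.8 z 0.2454 q6 -2.06
-0.15 [0.3, 1.0]
-0.084 [0.5, 1.9]
-0.017 [0.7, 2.9]
0.05 [0.8, 3.9]
0.117 [0.8, 4.9]
0.183 [0.7, 5.9]
0.25 [0.6, 6.9]
```

```bash
python3 -m creep '{"claw":[2.5,2.5],"dp":[[0.4,1,-0.1],[0.6,1.9,-0.1]],"roll":[0,0]}'; python3 arc.py 0.12 3; python3 -m creep '{"claw":[2.5],"dp":[[0.2,1,0]],"roll":[0]}'; python3 arc.py 0.12 2
```

```text
t: 13.8
tcp_pos: [0.4293, -0.0874, 0.2455]
tool_rot: [0.001, 1.0, -0.0, 0.0]
force: [2.8, -1.4, -8.2]
finger_gap: 0.3
t 13.8 theta -0.071 R 0.1499 push N 1.9 radial -2.54 Fz -8.2 z 0.2455 q6 -2.03
-0.007 [0.1, 0.9]
0.056 [0.2, 1.9]
0.12 [0.2, 2.9]
t: 13.9
tcp_pos: [0.4279, -0.0781, 0.2456]
tool_rot: [0.0, 1.0, -0.002, 0.001]
force: [4.7, -8.4, -13.9]
finger_gap: 0.299
t 13.9 theta -0.008 R 0.1499 push N 8.88 radial -3.72 Fz -13.9 z 0.2456 q6 -2.01
0.056 [0.1, 1.0]
0.12 [0.1, 1.9]
```

```bash
python3 -m creep '{"claw":[2.5],"dp":[[0,0.9,0.1]],"roll":[0]}'; python3 arc.py; python3 -m creep '{"claw":[2.5],"dp":[[0,0.7,0]],"roll":[0]}'; python3 arc.py 0.25 3
```

```text
t: 14.0
tcp_pos: [0.4275, -0.07, 0.2454]
tool_rot: [-0.001, 1.0, -0.003, -0.0]
force: [-3.4, -9.4, 3.8]
finger_gap: 0.297
t 14.0 theta 0.046 R 0.1498 push N 9.25 radial 3.91 Fz 3.8 z 0.2454 q6 -1.99
t: 14.1
tcp_pos: [0.4272, -0.063, 0.2454]
tool_rot: [-0.001, 1.0, -0.003, -0.0]
force: [-0.9, -11.1, -1.6]
finger_gap: 0.299
t 14.1 theta 0.093 R 0.1498 push N 11.14 radial 0.94 Fz -1.6 z 0.2454 q6 -1.97
0.145 [0.0, 0.8]
0.198 [-0.1, 1.6]
0.25 [-0.2, 2.3]
```

```bash
python3 -m creep '{"claw":[2.5],"dp":[[0.05,0.5,0]],"roll":[0]}'; python3 arc.py; python3 -m creep '{"claw":[2.5],"dp":[[0,0.5,0]],"roll":[0]}'; python3 arc.py 0.25 3
```

```text
t: 14.2
tcp_pos: [0.4272, -0.0581, 0.2455]
tool_rot: [-0.001, 1.0, -0.003, 0.0]
force: [-0.7, -10.4, -5.6]
finger_gap: 0.3
t 14.2 theta 0.125 R 0.1498 push N 10.4 radial 0.41 Fz -5.6 z 0.2455 q6 -1.96
t: 14.3
tcp_pos: [0.4274, -0.0534, 0.2455]
tool_rot: [-0.001, 1.0, -0.004, 0.0]
force: [0.1, -12.3, -4.3]
finger_gap: 0.303
t 14.3 theta 0.157 R 0.1499 push N 12.26 radial -0.77 Fz -4.3 z 0.2455 q6 -1.95
0.188 [-0.0, 0.5]
0.219 [-0.1, 0.9]
0.25 [-0.1, 1.4]
```

```bash
for i in 1 2 3 4 5; do python3 -m creep '{"claw":[2.5],"dp":[[0,0,0]],"roll":[0]}' >/dev/null; python3 arc.py; done
```

```text
t 14.4 theta 0.161 R 0.1499 push N 9.54 radial -2.04 Fz -4.7 z 0.2455 q6 -1.95
t 14.5 theta 0.16 R 0.1499 push N 8.73 radial -0.85 Fz -3.3 z 0.2455 q6 -1.95
t 14.6 theta 0.159 R 0.1499 push N 9.03 radial -0.39 Fz -4.3 z 0.2455 q6 -1.95
t 14.7 theta 0.159 R 0.1498 push N 8.95 radial -0.52 Fz -3.1 z 0.2455 q6 -1.95
t 14.8 theta 0.159 R 0.1499 push N 8.97 radial -1.16 Fz -5.1 z 0.2455 q6 -1.95
```

Five stopped readings give 8.95 ± 0.3 N. In motion it is about 11.2 N against 6.35 N clear, so the rise is about 5 N. I stop here, let go and lift off.

```bash
python3 -m creep '{"claw":[3.5,4.5,6,6,6,6,6,6,6,6],"dp":[[0,0,0],[0,0,0],[0,0,0],[0,0,0],[0,0,-1],[0,0,-3],[0,0,-6],[0,0,-9],[0,0,-10],[0,0,-10]],"roll":[0,0,0,0,0,0,0,0,0,0]}'; python3 -m creep '{"claw":[6,6,6,6,6,6],"dp":[[0,5,0],[0,10,0],[0,15,0],[0,20,0],[0,22,0],[0,22,0]],"roll":[0,0,0,0,0,0]}'
python3 - <<'E'
from station import manip, imaging
import cv2,numpy as np
from meas import meas
d=imaging.snapshot("top"); np.savez("top3.npz",**d); meas(d)
e=imaging.snapshot("scene")
cv2.imwrite("pics/q1.png",cv2.resize(d["image"][150:290,290:430,::-1],None,fx=4,fy=4,interpolation=cv2.INTER_CUBIC)); cv2.imwrite("pics/q2.png",e["image"][:,:,::-1])
print(manip.sense()["force"],manip.sense()["t"])
E
```

```text
t: 15.8
tcp_pos: [0.4276, -0.0512, 0.347]
tool_rot: [0.0, 1.0, -0.001, 0.002]
force: [0.5, 0.0, 0.6]
finger_gap: 0.706
t: 16.4
tcp_pos: [0.4256, 0.1712, 0.3436]
tool_rot: [-0.002, 1.0, 0.0, -0.002]
force: [-0.2, -0.9, 0.3]
finger_gap: 0.706
grip [ 0.4278 -0.0648] R 0.1492 theta 0.08 tab r,lat mm 77.9528923219396 8.843682114059591 57
[-0.14742675 -0.40225345 -0.62436853] 16.5
```

View pics/q1.png

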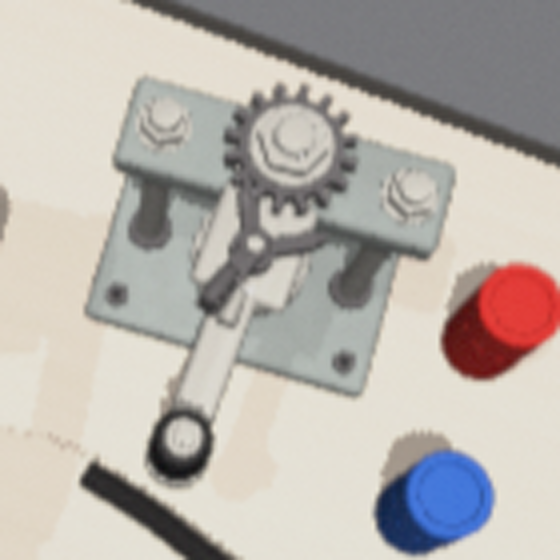

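View pics/q2.png

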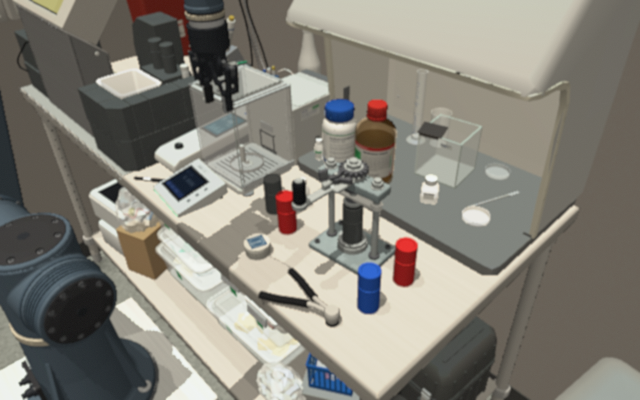

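The pawl tab sits at crop (215,295), fully over to tighten (+8.8 mm). The handle is free at θ≈0.08, and the pots, vial, tin and pliers stand where they were.

```bash
python3 -c "
from station import workorder; print(workorder.sign_off())"
```

```text
the job is handed in; nothing more can be done
None
```

The pawl is flipped to tighten, the lead pot's cap is clamped, the handle is released and the job is handed in. One mistake along the way may cost it: the arm hit something hard enough to break the 40 N limit.

- **Collision:** while backing off after flipping the pawl, I gave a shift the wrong sign. The arm ran into something, probably the hood, and the wrist sensor read about 48 N for a moment. If that was a real contact of the arm's body, it is over the 40 N limit. I saw nothing moved or displaced by it.
- **Pawl:** my last picture shows the tab 8.8 mm over on the tighten side.
- **Clamping:** it took one full stroke and one short one. The working stroke took about 6.35 N while the foot was clear. At the end it took about 11.2 N, so the rise is roughly 5 N. Single readings in motion scattered from 10.4 to 12.3 N. With the hand stopped, five readings averaged 9.0 N. I had no stopped reading from before contact to compare that with, so I put the rise at 4.3 to 5.3 N.
- **Finish:** the handle slipped back about 0.08 rad when I let go. The gripper is clear of everything, with the wrist force near zero, and the other things on the bench look unmoved. The clock read about 16.5 s at hand-in.

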